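# Fetch a lens box from a low rack with a trigger reacher

## Robot

A 6-joint arm with a two-finger parallel gripper is mounted at the origin on a cart in front of the work surface, level with it; the furniture and walls round the work are solid. World frame = base frame: x ahead of the robot, y to its left, z up, the work surface at z = 0. Lengths are in mm, angles in rad, forces in N, time in s.
With the tool pointing down it reaches from about 350 to 775 mm from the base axis. Payload 7.3 kg.
Tool frame: the origin (TCP) lies on the front face of the gripper's body, between the roots of the fingers; the fingertips stand 66 mm ahead of it and the grasp point (between the pads) lies 47 mm ahead of it (bot.tip_extent is the distance from the TCP to the fingertips, in mm); z points along the fingers, y is the line along which they close (so a half turn about z gives the same grasp; the last joint's range is limited). The gripper opens to 92 mm and grips with 3 to 60 N. Pads are 19 mm wide; open, the fingers measure 130 mm over their backs; the gripper's body (75 mm by 190 mm) begins 47 mm behind the grasp point.
Start: joints at [-1.258, 0.342, 1.524, -0, 1.275, -0.146], TCP at [232.53, -470.71, 292.241] pointing down, gripper open.
Joint ranges: [-2.53, 2.53], [-0.77, 2.02], [0.04, 2.7], [-1, 4.14], [0.28, 2.66], [-3.11, 3.11]. Speed limits (rad/s): [2.57, 2.57, 3.14, 3.14, 3.14, 3.14].

## Interface

Orientations are given as [roll, pitch, yaw] about the fixed x, y, z axes, in that order (R = Rz(yaw) Ry(pitch) Rx(roll)).
In Python, from plant import readout, viewer, order, bot gives the robot as it stands.
- The arm moves only by the shell command python3 -m creep 'ROWS'. ROWS is text: rows parted by semicolons, each of 7 numbers parted by spaces: the shift along the world's x, y, z in m, then the turn, a rotation vector about the world's x, y, z in rad, then the opening in per cent of the stroke, from 0 (shut) to 100 (fully open). A call has 1 to 8 rows; each row shifts and turns the commanded pose from where the row before left it; what a row does not reach is not made up. A row lasts 1/12 s, in which the tool goes at most 41.7 mm and 7.16 degrees, less where a joint would pass 70% of its speed; a pose out of reach is approached as far as the arm can. A call is refused whole if a number of a shift passes 0.0417 or a number of a turn 0.125, either way. A call with a gripper value outside its range is refused whole. The fingers move at their own pace and stop on an object; the grip force is fixed at half the most. Time passes only in rows, so rows that do not move let the fingers close. It gives the time, the measured TCP pose, the force, the opening and the grip force at its end, in the units of the state.
- readout.get_obs(): the state, without advancing time (a new reading comes with each control period).
- viewer.capture(name): name is "side" or "top" or "wrist"; returns the picture (400x640x3 uint8, red, green, blue); there is no depth.
- viewer.camera_info(name): a dict with "fx", "fy", "cx", "cy" (pixels), "origin" and "rotation" of the camera in the world. Camera axes: x right, y up, looking along -z (the intrinsics and any distortion apply to the point x, -y, -z); pixel columns grow to the right and rows downward; lengths in mm; the calibration is good to about 2 mm. A picture is of the moment at which its call begins: read the wrist's pose just before it. camera_info takes no time and is no camera call; for the wrist camera it gives the pose at the moment of the call.
- order.close_job(): hands the job in; it is judged then, once.
The state is a dict: "time": time; "joint_positions": joint angles; "dq": joint speeds; "tau": joint torques, N m; "tool_pos": TCP position; "tcp_rot": TCP orientation; "contact_force": force on the tool from outside, world axes, zero at the start; "moment": the same for the moment, N m; "grip_width": finger opening in mm; "finger_force": force on a finger pad.
Only numpy, scipy, OpenCV 4.12 (cv2) and the standard library are available. Lean on these libraries where they do the work, as an engineer would, in place of code of your own. Each camera call takes 0.05 s, during which the arm holds its last target. There are 200 camera calls.

## Task

With the trigger reacher, reach into the low bench rack, squeeze the trigger by feel until the jaws hold the salmon-coloured lens box firmly but gently (squeezed hard, it cracks), and lift it out over the front lip. Set it down flat on the blue mat without dropping it, let go, and lay the reacher back flat on the bench, clear of box, mat and rack. Keep the robot's fingers off the box, do not knock the reacher hard against the rack, and leave the other things on the rack where they are.

Things in the scene. Friction and masses are not known exactly. Their poses are not given: they have to be found in the camera images.
- reacher: Hand reacher, 320 mm long, 0.3 kg, lying on its side on the bench. Origin on its underside below the shaft's line, at the grip; x runs along the shaft to the jaws, z up as it lies at the start. Shaft 13 mm thick, its axis at z = 16 mm. Black fixed grip 32 mm high, flat outer face at y = +20 mm from x = -63 to 47 mm, between an orange butt with a steel end weight behind it and an orange collar.
- grip_centre (a point): Where to hold the reacher, near its centre of mass: on the shaft's axis at reacher x = -8 mm, axes as the reacher's. Take grip and trigger together, one finger on each outer face (y = +20 and -43 mm, 63 mm apart when free). As fingers close on both, the grip moves towards the trigger by half of the travel and carries the jaws sideways with it.
- trigger (a joint): Travel of the orange trigger, a squeeze bar 84 mm long, 26 mm high (z 3 to 29 mm) that slides straight towards the grip (+y) on two pins: 0 = free, 0.024 m = end stop. A spring pushes it out: 7 N to start, 9 N at 17 mm. Each mm closes the jaws by about 1 mm in all, but the pads are screw-set and differ: it takes 13 to 21 mm until both bear on the 45 mm box; only then does the force on the trigger climb steeply.
- jaw_centre (a point): Point on the shaft's axis midway between the jaws' black rubber pads (34 mm long, 22 mm high), 192 mm ahead of the reacher's origin, fixed to its body; axes as the reacher's. Free, the pads stand 62 mm (+-3) apart, 90 mm over the outsides of the jaws. Once both bear, each newton more on the trigger adds about 1 N of squeeze on each side of the box; the jaws give a little, 4 to 5 N per mm of trigger.
- salmon_box: Salmon-coloured closed lens box, 45 mm (its x) by 55 mm (its y) by 20 mm high, 0.03 to 0.045 kg; origin at the centre of its underside. It lies on the rack's tray, its 55 mm side roughly along the rack's depth, so the jaws go round its 45 mm width. More than 9 N from each jaw cracks it; 3 N or more from each holds it firmly, about 5 N is right.
- rack: Low bench rack on four legs, fixed: 150 mm deep (x), 320 mm wide (y), origin at the centre of its footprint on the bench, open front facing its -x. Grey tray with its top at z = 70 mm; lip to z = 78 mm in front and at the sides (3 mm thick), back wall to 92 mm; 8 mm rods at x = +-67, y = +-152 mm; clear upper deck z 150 to 156 mm. Three boxes side by side on the tray, 92 mm apart; which is where changes.
- mat: Blue mat, fixed to the bench: 160 mm (x) by 120 mm (y), 3 mm thick; origin at the centre of its underside.
- black_box: Black lens box 45 x 45 x 23 mm on the rack's tray; leave it.
- white_box: White lens box 40 (x) x 52 (y) x 19 mm on the rack's tray; leave it.
- ring_mount: Black ring mount on a foot, 60 mm high, on the rack's upper deck; leave it.
- paper_tape: Small roll of paper tape, 42 mm across and 18 mm high, on the rack's upper deck; leave it.

How it is judged (in metres and radians):
On the way, in this order (a step that is already met when the one before it is completed fails the run):
1. the reacher's jaws squeeze the box firmly while it is still in the rack (contact force between reacher and salmon_box above 6 N and x of salmon_box in the frame of rack above -0.04 m), for 0.3 s.
2. the box, still squeezed by the jaws, has been lifted over the lip and out of the rack (contact force between reacher and salmon_box above 2 N and x of salmon_box in the frame of rack below -0.105 m and height (world z) of salmon_box above 0.03 m), for 0.1 s.
At the end, for the whole second after the job is handed in: The salmon box lies flat and still on the blue mat (its centre within 60 mm of the mat's centre along the mat's length and 45 mm across), free of the reacher; the reacher lies flat and still on the bench, right side up as at the start, touching neither box, mat nor rack (x of salmon_box in the frame of mat between -0.06 and 0.06 m and y of salmon_box in the frame of mat between -0.045 and 0.045 m and height (world z) of salmon_box between 0.001 and 0.006 m and angle between each of salmon_box, reacher's own z axis and vertical below 0.08 rad and linear speed of each of salmon_box, reacher below 0.01 m/s and contact force between reacher and salmon_box below 0.05 N and contact force between reacher and mat below 0.05 N and contact force between reacher and rack below 0.05 N and height (world z) of reacher below 0.006 m).
It fails at once if the jaws squeezed the box with more than 9 N each (contact force between reacher and salmon_box above 18 N).
It fails at once if the reacher hit or pressed the rack with more than 15 N (contact force between reacher and rack above 15 N).
It fails at once if the robot touched the salmon box itself (contact force between any of the fingers, the arm and salmon_box above 0.5 N).
It fails at once if the salmon box was dropped or flung (linear speed of salmon_box above 0.6 m/s).
It fails at once if another thing on the rack was shifted by more than 20 mm (distance of any of black_box, white_box, ring_mount, paper_tape from where it was at the start of the episode above 0.02 m).
It also fails if it takes over 72 s, if anything falls off the work surface, if the arm or the gripper's body presses on something with over 40 N, if the wrist force passes 120 N, or if a joint passes its speed limit or range.

## Working session

There is one attempt and no reset: what is moved stays moved. The work goes in short steps, Python scripts to look and compute and a shell command to move; the robot and the scene stay as the last step left them, time stands still between calls to the robot, and variables do not carry over. Pictures are saved under pics/ and viewed, at most 11 in all, crops included, and the job is handed in when it is done.

```bash
ls; mkdir -p pics; python3 - <<'E'
from plant import readout, viewer, order, bot
import cv2
for n in ("side","top"):
    im=viewer.capture(n); cv2.imwrite(f"pics/{n}0.png",im[...,::-1])
    c=viewer.camera_info(n); print(n,c)
print(readout.get_obs())
E
```

```text
pics
side {'fx': 395.74377381457356, 'fy': 395.74377381457356, 'cx': 320.2262859084495, 'cy': 193.83565815021973, 'origin': array([174.15546303, 894.83433885, 662.3928627 ]), 'rotation': array([ 1.1027117 , -0.0122108 , -2.70799595])}
top {'fx': 418.1053532558196, 'fy': 418.1053532558196, 'cx': 316.23463996304065, 'cy': 190.65167121228012, 'origin': array([ 404.78886991,  -74.5036114 , 1731.05060366]), 'rotation': array([ 0.13318637, -0.00330791, -1.56857922])}
{'time': 0.1, 'joint_positions': array([-1.25801753e+00,  3.42653107e-01,  1.52492102e+00, -2.05425592e-05,
        1.27541035e+00, -1.46020545e-01]), 'dq': array([ 0.00131748, -0.00245952, -0.00166732, -0.00103108,  0.00031664,
        0.00198378]), 'tau': array([ 1.65231409e-03, -4.32004845e+01, -2.44693673e+01,  7.19521637e-02,
        5.25762350e-02, -4.87794944e-05]), 'tool_pos': array([ 232.42739526, -470.43779306,  291.61453403]), 'tcp_rot': array([-3.14021278e+00, -1.83078531e-04,  4.58805206e-01]), 'contact_force': array([-0.94881559, -0.65560556, -0.44912344]), 'moment': array([ 0.04163474,  0.02957849, -0.0079184 ]), 'finger_force': 0.0, 'grip_width': 91.5771896711473}
```

View pics/side0.png

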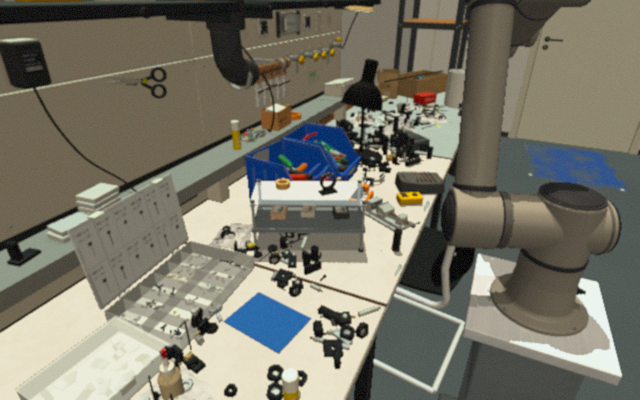

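View pics/top0.png

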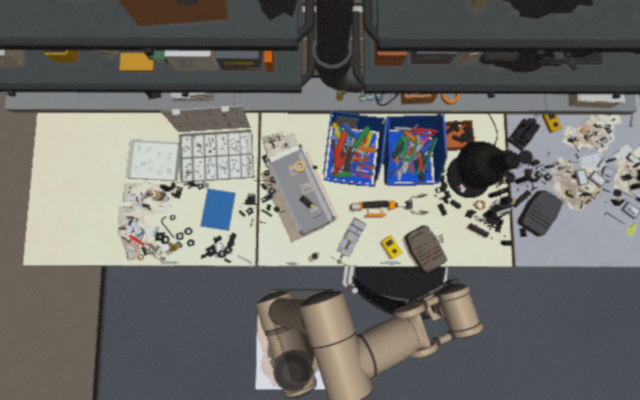

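The side view shows the rack at about (308,215) with three boxes on its tray, and the mat at (267,320). The top view shows the mat at (218,209), the rack at (298,192) and the reacher at (350–427,205), with its jaws pointing right.

```bash
cat > h.py <<'E'
import numpy as np, cv2
from scipy.spatial.transform import Rotation as R
from plant import readout, viewer, bot
def ray(c,u,v):
    d=np.array([(u-c['cx'])/c['fx'],-(v-c['cy'])/c['fy'],-1.])
    return np.array(c['origin']), R.from_euler('xyz',c['rotation']).as_matrix()@d
def onz(c,u,v,z):
    o,d=ray(c,u,v); return o+d*(z-o[2])/d[2]
def proj(c,p):
    q=R.from_euler('xyz',c['rotation']).as_matrix().T@(np.array(p)-c['origin'])
    return c['cx']-c['fx']*q[0]/q[2], c['cy']+c['fy']*q[1]/q[2]
def two(c1,p1,c2,p2):
    o1,d1=ray(c1,*p1);o2,d2=ray(c2,*p2)
    t=np.linalg.lstsq(np.c_[d1,-d2],o2-o1,rcond=None)[0]
    a=o1+t[0]*d1;b=o2+t[1]*d2
    return (a+b)/2,np.linalg.norm(a-b)
E
python3 - <<'E'
from h import *
ct=viewer.camera_info('top');cs=viewer.camera_info('side')
im=cv2.imread('pics/top0.png'); 
cv2.imwrite('pics/topc.png',cv2.resize(im[130:260,195:435],None,fx=3.3,fy=3.3,interpolation=cv2.INTER_CUBIC))
s=cv2.imread('pics/side0.png')
cv2.imwrite('pics/sidec.png',cv2.resize(s[165:275,235:385],None,fx=5,fy=5,interpolation=cv2.INTER_CUBIC))
for n,i,c in(('top',im,ct),('side',s,cs)):
    hsv=cv2.cvtColor(i,cv2.COLOR_BGR2HSV)
    m=cv2.inRange(hsv,(100,150,80),(118,255,255))
    k,l,st,ce=cv2.connectedComponentsWithStats(m)
    for j in range(1,k):
        if st[j,4]>300:
            cnt=cv2.findContours((l==j).astype('uint8'),0,2)[0][0]
            r=cv2.minAreaRect(cnt)
            print(n,st[j],ce[j],onz(c,*ce[j],3)[:2].round(), [onz(c,*p,3)[:2].round().tolist() for p in cv2.boxPoints(r)])
for u,v in((358,205),(427,205),(263,158),(318,145),(295,240),(335,215)): print(u,v,onz(ct,u,v,16).round())
E
```

```text
top [383 118  44  67 552] [392.63405797 153.22463768] [ 797. -402.] [[896.0, -270.0], [964.0, -409.0], [670.0, -539.0], [605.0, -403.0]]
top [202 190  32  39 930] [217.49247312 209.25591398] [557. 329.] [[493.0, 393.0], [641.0, 374.0], [623.0, 266.0], [476.0, 286.0]]
side [ 245  124  116   71 3463] [303.519203  154.3889691] [ 952. -623.] [[1378.0, -736.0], [967.0, -1320.0], [624.0, -511.0], [946.0, -177.0]]
side [580 151  42  35 434] [601.8202765  169.11290323] [ -275. -1043.] [[-181.0, -1142.0], [-263.0, -1400.0], [-345.0, -968.0], [-272.0, -787.0]]
side [ 225  294   84   58 2533] [267.55941571 321.45677063] [554. 338.] [[641.0, 379.0], [671.0, 246.0], [475.0, 289.0], [468.0, 404.0]]
358 205 [ 575. -252.   16.]
427 205 [ 576. -537.   16.]
263 158 [772. 143.  16.]
318 145 [828. -87.  16.]
295 240 [432.   6.  16.]
335 215 [ 534. -157.   16.]
```

View pics/topc.png

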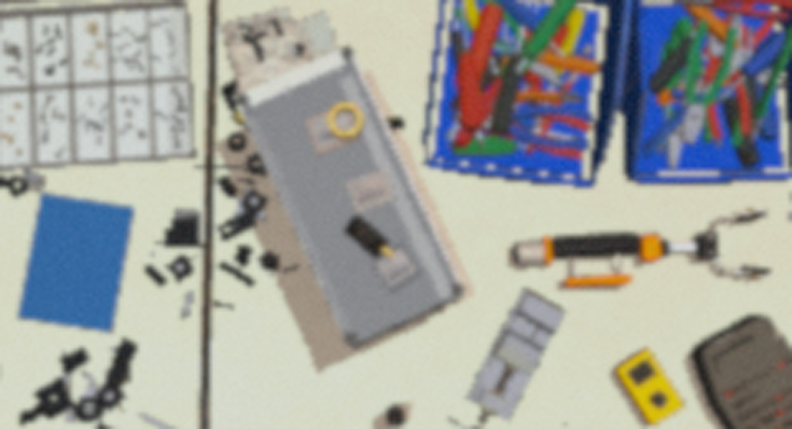

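View pics/sidec.png

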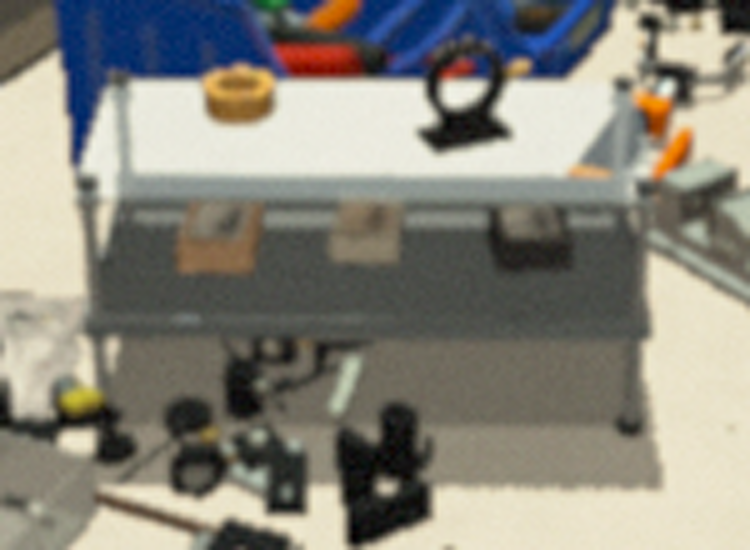

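The top crop shows the reacher level at crop row 247 (grip 553–640, trigger at about (597,282), jaws at about 770). It also shows the rack's deck with the salmon box near (325,130) under the tape. The side crop shows the boxes from left to right as salmon (215,235), white (365,228) and black (530,235). I'll move above the reacher and work out the rack pose from the deck corners.

```bash
python3 -m creep '0.0275 0.012 -0.002 0 0 0.0925 100;0.0275 0.012 -0.002 0 0 0.0925 100;0.0275 0.012 -0.002 0 0 0.0925 100;0.0275 0.012 -0.002 0 0 0.0925 100;0.0275 0.012 -0.002 0 0 0.0925 100;0.0275 0.012 -0.002 0 0 0.0925 100' | tail -8; python3 -m creep '0.0275 0.012 -0.002 0 0 0.0925 100;0.0275 0.012 -0.002 0 0 0.0925 100;0.0275 0.012 -0.002 0 0 0.0925 100;0.0275 0.012 -0.002 0 0 0.0925 100;0.0275 0.012 -0.002 0 0 0.0925 100;0.0275 0.012 -0.002 0 0 0.0925 100;0 0 0 0 0 0 100' | tail -8
python3 - <<'E'
from h import *
ct=viewer.camera_info('top');cs=viewer.camera_info('side')
T=lambda a,b:(195+a/3.3,130+b/3.3); S=lambda a,b:(235+a/5,165+b/5)
# deck corners in top (z156): FL(front, far +x), BL, BR, FR
for n,p in dict(FL=(247,103),BL=(347,60),BR=(462,292),FR=(350,342)).items(): print(n,onz(ct,*T(*p),156).round())
# front legs/tray corners side
for n,p,z in (('deckFL',(85,193),156),('deckFR',(645,193),156),('legFR',(628,425),0),('trayFL',(88,330),78),('trayFR',(648,330),78),('deckBL',(120,78),156),('deckBR',(625,85),156)): print(n,onz(cs,*S(*p),z).round())
# salmon: front bottom edge in side
for p in ((178,268),(252,273),(330,258),(400,265)): print('boxfront-bottom',onz(cs,*S(*p),70).round())
print('salmon top',onz(ct,*T(325,132),90).round(),'white',onz(ct,*T(370,190),89).round(),'black',onz(ct,*T(395,268),93).round())
print('tri',two(ct,T(325,132),cs,S(225,217)))
im=viewer.capture('wrist'); cv2.imwrite('pics/w1.png',im[...,::-1])
E
```

```text
time: 0.6
tool_pos: [398.7, -397.8, 279.8]
tcp_rot: [-3.141, -0.0, 1.018]
contact_force: [0.3, -0.3, 0.2]
grip_width: 92.1
finger_force: 0.0
time: 1.18
tool_pos: [566.2, -323.6, 266.6]
tcp_rot: [3.141, -0.002, 1.577]
contact_force: [-1.2, -1.2, 0.0]
grip_width: 91.7
finger_force: 0.0
FL [729.  99. 156.]
BL [781. -17. 156.]
BR [ 510. -150.  156.]
FR [453. -23. 156.]
deckFL [730. 117. 156.]
deckFR [458. -16. 156.]
legFR [460. -21.   0.]
trayFL [725. 131.  78.]
trayFR [447.  -5.  78.]
deckBL [793. -15. 156.]
deckBR [ 515. -142.  156.]
boxfront-bottom [723.  40.  70.]
boxfront-bottom [681.  26.  70.]
boxfront-bottom [648. -10.  70.]
boxfront-bottom [607. -21.  70.]
salmon top [707.  11.  90.] white [637. -43.  89.] black [543. -74.  93.]
tri (array([706.74283639,  11.21310347,  94.17664675]), np.float64(0.08389992562145021))
```

View pics/w1.png

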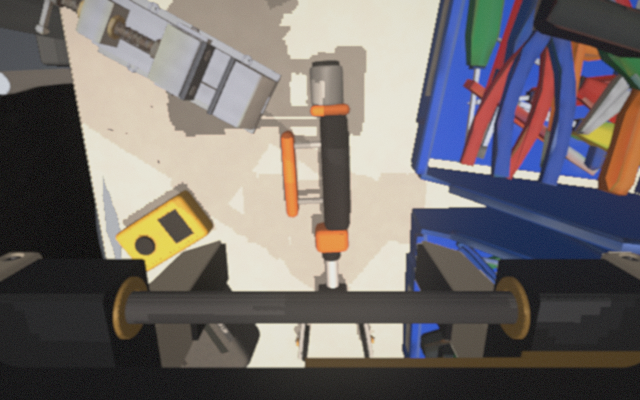

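The wrist view shows the reacher below: butt (327,80), grip from (334,113) to (337,228), trigger (290,132–215), collar (332,240) and shaft (333,270). I'll measure it.

```bash
python3 - <<'E'
from h import *
c=viewer.camera_info('wrist'); o=readout.get_obs()
im=cv2.imread('pics/w1.png'); hsv=cv2.cvtColor(im,cv2.COLOR_BGR2HSV)
m=cv2.inRange(hsv,(5,170,130),(20,255,255)); m[:,:250]=0;m[:,380:]=0;m[290:]=0
k,l,st,ce=cv2.connectedComponentsWithStats(m)
for j in range(1,k):
    if st[j,4]>80:
        r=cv2.minAreaRect(cv2.findContours((l==j).astype('uint8'),0,2)[0][0])
        print(st[j],ce[j],r,onz(c,*ce[j],26).round(1))
b=cv2.inRange(im,(0,0,0),(60,60,60)); b[:,:305]=0;b[:,360:]=0;b[:118]=0;b[225:]=0
ys,xs=np.nonzero(b); print('grip',xs.min(),xs.max(),[ (y,xs[ys==y].min(),xs[ys==y].max()) for y in (125,155,185,215)])
for y in (125,155,185,215):
    print(onz(c,xs[ys==y].min(),y,32).round(1),onz(c,xs[ys==y].max()+1,y,32).round(1))
ys,xs=np.nonzero(l==2)
for p in ((333,262),(333,275)): print('shaft',onz(c,*p,22).round(1))
for p in ((284,135),(289,214)): print('trigger outer',onz(c,*p,29).round(1))
for p in ((334,113),(336,230)): print('grip ends',onz(c,*p,32).round(1))
print(c['origin'],o['tool_pos'],o['tcp_rot'])
E
```

```text
[311 105  37  11 299] [328.54180602 109.54849498] ((329.0433044433594, 110.03986358642578), (9.408502578735352, 36.135311126708984), 87.61405944824219) [ 571.4 -261.    26. ]
[282 137  16  79 825] [289.48606061 174.88484848] ((289.60528564453125, 175.83380126953125), (78.62378692626953, 10.887176513671875), 85.48600769042969) [ 534.5 -321.9   26. ]
[316 230  31  23 611] [331.20294599 240.5695581 ] ((331.0, 241.0), (22.0, 30.0), 90.0) [ 575.3 -389.9   26. ]Traceback (most recent call last):
  File "<stdin>", line 11, in <module>
    return umr_minimum(a, axis, None, out, keepdims, initial, where)
ValueError: zero-size array to reduction operation minimum which has no identity
```

```bash
python3 - <<'E'
from h import *
c=viewer.camera_info('wrist')
im=cv2.imread('pics/w1.png'); g=im.max(2)
hsv=cv2.cvtColor(im,cv2.COLOR_BGR2HSV)
m=cv2.inRange(hsv,(5,170,130),(20,255,255))
L=[];R_=[];TL=[]
for y in range(122,226,4):
    x=np.arange(306,365); d=x[g[y,306:365]<90]
    if len(d): L.append(onz(c,d.min(),y,32)[:2]);R_.append(onz(c,d.max()+1,y,32)[:2])
    t=np.nonzero(m[y,275:305])[0]
    if 142<y<212: TL.append(onz(c,275+t.min(),y,29)[:2])
for n,a in(('L',L),('R',R_),('T',TL)):
    a=np.array(a); p=np.polyfit(a[:,1],a[:,0],1); print(n,len(a),'slope',p[0].round(4),'x at y=-321',np.polyval(p,-321).round(1),a[:,1].min().round(),a[:,1].max().round())
for p in ((334,115),(336,229)): print('grip ends',onz(c,*p,30).round(1))
E
```

```text
L 26 slope -0.0443 x at y=-321 566.4 -368.0 -272.0
R 26 slope -0.0484 x at y=-321 590.9 -368.0 -272.0
T 17 slope -0.0532 x at y=-321 530.1 -356.0 -294.0
grip ends [ 576.3 -265.6   30. ]
grip ends [ 579.8 -375.8   30. ]
```

```bash
python3 -m creep '-0.005 0.0025 -0.03 0 0 0.042 100;0 0 -0.04 0 0 0 100;0 0 -0.04 0 0 0 100;0 0 -0.04 0 0 0 100;0 0 -0.03 0 0 0 100;0 0 -0.01 0 0 0 100;0 0 0 0 0 0 100;0 0 0 0 0 0 100'
```

```text
time: 1.9
tool_pos: [557.6, -325.0, 79.3]
tcp_rot: [3.141, 0.001, 1.61]
contact_force: [0.1, -0.8, 0.7]
grip_width: 91.9
finger_force: 0.0
```

```bash
python3 -m creep '0.0034 0.004 -0.006 0 0 0.008 100;0 0 -0.004 0 0 0 85;0 0 0 0 0 0 75;0 0 0 0 0 0 72;0 0 0 0 0 0 70;0 0 0 0 0 0 70'; python3 -m creep '0 0 0 0 0 0 67;0 0 0 0 0 0 65;0 0 0 0 0 0 65;0 0 0 0 0 0 65'
```

```text
time: 2.4
tool_pos: [561.1, -320.3, 68.8]
tcp_rot: [3.141, 0.001, 1.619]
contact_force: [-0.4, -0.1, 0.8]
grip_width: 65.4
finger_force: 0.0
time: 2.73
tool_pos: [561.5, -320.4, 68.6]
tcp_rot: [3.14, 0.001, 1.619]
contact_force: [2.4, 0.6, 0.4]
grip_width: 59.8
finger_force: 9.0
```

```bash
python3 -m creep '0 0 0.01 0 0 0 64;0 0 0.02 0 0 0 64;0 0 0.03 0 0 0 64;0 0 0.03 0 0 0 64;0 0 0.03 0 0 0 64;0 0 0.03 0 0 0 64;0 0 0.03 0 0 0 64;0 0 0.03 0 0 0 64'; python3 -m creep '0.007 0.02 0.03 0 0 0 64;0.007 0.025 0.03 0 0 0 64;0.007 0.025 0.02 0 0 0 64;0.007 0.025 0.01 0 0 0 64;0.007 0.025 0 0 0 0 64;0.007 0.025 0 0 0 0 64;0 0.015 0 0 0 0 64;0 0 0 0 0 0 64'
python3 - <<'E'
from h import *
c=viewer.camera_info('wrist'); print(c['origin'],c['rotation'],readout.get_obs()['finger_force'])
np.save('c2.npy',c)
im=viewer.capture('wrist'); cv2.imwrite('pics/w2.png',im[...,::-1])
E
```

```text
time: 3.4
tool_pos: [559.9, -319.9, 279.6]
tcp_rot: [-3.14, -0.001, 1.619]
contact_force: [0.6, -0.2, -2.7]
grip_width: 58.8
finger_force: 7.5
time: 4.07
tool_pos: [602.5, -157.0, 368.1]
tcp_rot: [-3.14, -0.002, 1.622]
contact_force: [0.7, -0.5, -2.6]
grip_width: 59.2
finger_force: 7.6
[599.14474767 -78.42675396 462.01834435] [-0.2934652   0.00121424  0.05327204] 7.593154013156891
```

View pics/w2.png

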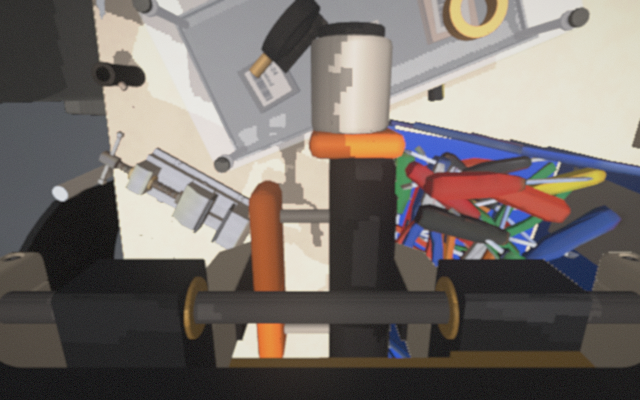

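The wrist view shows the reacher firmly held, the black box and ring mount at (275,60), and the salmon box at the top edge (450,20) partly under the tape. I'll move further along and look again.

```bash
python3 -m creep '0 0.02 0 0 0 0 64;0 0.025 0 0 0 0 64;0 0.025 0 0 0 0 64;0 0.025 0 0 0 0 64;0 0.015 0 0 0 0 64;0 0 0 0 0 0 64;0 0 0 0 0 0 64'
python3 - <<'E'
from h import *
c=viewer.camera_info('wrist'); print(c['origin'])
np.save('c3.npy',c)
im=viewer.capture('wrist')[...,::-1]; cv2.imwrite('pics/w3.png',im)
cv2.imwrite('pics/w3c.png',cv2.resize(im[0:260,100:640],None,fx=1.48,fy=1.48,interpolation=cv2.INTER_CUBIC))
E
```

```text
time: 4.7
tool_pos: [602.8, -50.9, 368.2]
tcp_rot: [-3.141, 0.001, 1.619]
contact_force: [-0.1, -0.8, -1.9]
grip_width: 58.7
finger_force: 7.4
[599.53886788  28.00842553 461.84613763]
```

View pics/w3c.png

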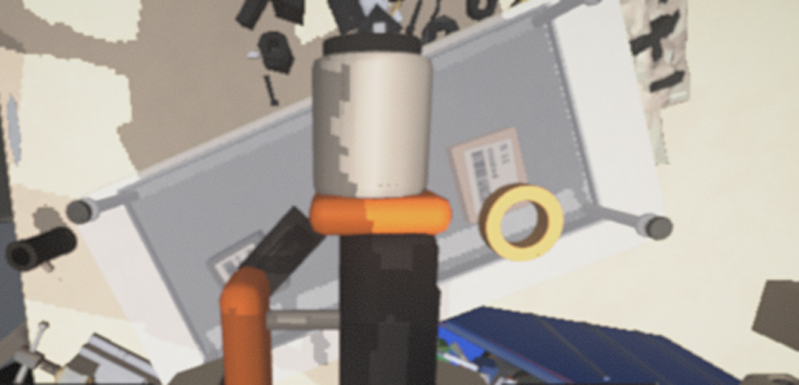

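The crop shows the salmon box with front corners (450,147) and (517,128). Its left edge runs down to about (468,215) and its right edge to about (530,185), and the tape hides the back right corner. The rack's tray front runs from (130,192) to (548,28), and the rod tops are at (80,210) and (657,227).

```bash
python3 - <<'E'
from h import *
c=np.load('c3.npy',allow_pickle=True).item()
W=lambda a,b:(100+a/1.48,b/1.48)
P={k:onz(c,*W(*p),90)[:2] for k,p in dict(FLc=(450,147),FRc=(517,128),Lb=(468,212),Rb=(530,185)).items()}
for k,v in P.items(): print(k,v.round(1))
e=P['FRc']-P['FLc'];print('width',np.linalg.norm(e),'ang',np.degrees(np.arctan2(e[1],e[0])))
l=P['Lb']-P['FLc'];print('left',np.linalg.norm(l),np.degrees(np.arctan2(l[1],l[0])))
r=P['Rb']-P['FRc'];print('right',np.linalg.norm(r),np.degrees(np.arctan2(r[1],r[0])))
for n,p,z in(('rodFR',(80,210),160),('rodBL',(657,227),160),('trayF1',(130,192),78),('trayF2',(548,28),78)): print(n,onz(c,*W(*p),z).round(1))
mid=(P['FLc']+P['FRc'])/2
for a in(-63,-65,-67,-69): print(a,mid+27.5*np.array([np.cos(np.radians(a)),np.sin(np.radians(a))]))
E
```

```text
FLc [683.1  24.7]
FRc [726.5  39.2]
Lb [700.9 -18.3]
Rb [741.3   2.3]
width 45.80502785119288 ang 18.41102691557545
left 46.61495356213335 -67.55162658695221
right 39.73535412513962 -68.13079175856815
rodFR [461.  -19.6 160. ]
rodBL [791.4 -12.7 160. ]
trayF1 [460.3 -17.8  78. ]
trayF2 [741.3 102.9  78. ]
-63 [717.28896367   7.46789302]
-65 [716.42622712   7.04710829]
-67 [715.54933096   6.65668897]
-69 [714.65934354   6.29711071]
```

```bash
python3 -m creep '-0.0018 0.0204 0 0 0 0.024 64;-0.0018 0.0264 0 0 0 0.024 64;-0.0018 0.0264 0 0 0 0.024 64;-0.0018 0.0264 0 0 0 0.024 64;-0.0018 0.0264 0 0 0 0.024 64;-0.0018 0.0264 0 0 0 0.024 64;-0.0018 0.0264 0 0 0 0.024 64;-0.0018 0.0264 0 0 0 0.024 64'; python3 -m creep '-0.0018 0.0264 0 0 0 0.024 64;-0.0018 0.0264 0 0 0 0.024 64;-0.0018 0.0264 0 0 0 0.024 64;-0.0018 0.0264 0 0 0 0.024 64;-0.0018 0.0264 0 0 0 0.024 64;-0.0018 0.0264 0 0 0 0.024 64;-0.0018 0.0064 0 0 0 0.024 64;0 0.01 0 0 0 0 64';  python3 -m creep '0 0 -0.02 0 0 0 64;0 0 -0.03 0 0 0 64;0 0 -0.03 0 0 0 64;0 0 -0.03 0 0 0 64;0 0 -0.03 0 0 0 64;0 0 -0.03 0 0 0 64;0 0 -0.02 0 0 0 64;0 0 0 0 0 0 64'
python3 - <<'E'
from h import *
a=viewer.capture('side')[...,::-1];cv2.imwrite('pics/s4.png',a)
b=viewer.capture('top')[...,::-1];cv2.imwrite('pics/t4.png',b)
x=cv2.resize(a[160:300,220:390],None,fx=3,fy=3,interpolation=2); y=cv2.resize(b[145:245,205:345],None,fx=2,fy=2,interpolation=2)
o=np.zeros((420,800,3),'uint8');o[:,:510]=x;o[:200,510:790]=y;cv2.imwrite('pics/c4.png',o)
print(readout.get_obs()['tool_pos'])
E
```

```text
time: 5.42
tool_pos: [588.9, 154.3, 368.1]
tcp_rot: [-3.141, 0.001, 1.81]
contact_force: [1.0, -0.4, -3.4]
grip_width: 59.1
finger_force: 7.5
time: 6.08
tool_pos: [576.5, 329.2, 367.8]
tcp_rot: [-3.141, 0.001, 1.979]
contact_force: [0.4, -0.0, -1.9]
grip_width: 59.1
finger_force: 7.3
time: 6.75
tool_pos: [574.7, 327.1, 172.7]
tcp_rot: [-3.132, 0.001, 1.976]
contact_force: [-1.8, -0.3, -2.6]
grip_width: 58.8
finger_force: 7.4
[576.73895841 328.59828431 178.27225711]
```

View pics/c4.png

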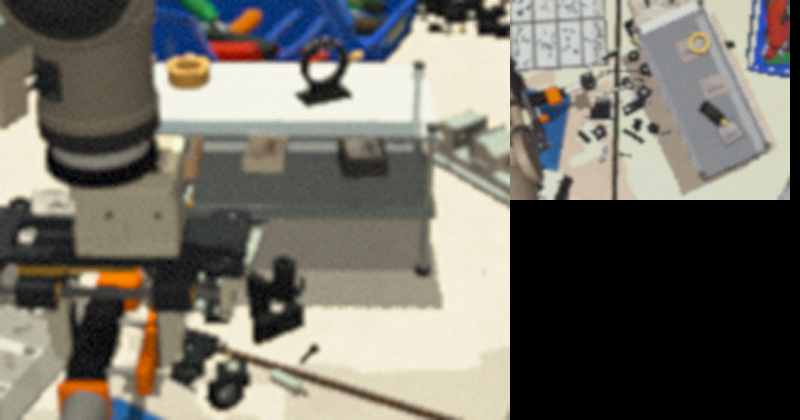

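The side view shows the arm standing in front of the salmon box, with the reacher pointing into the rack. The top view shows the collar at about (226,193) and the jaws in front of the lip. I'll check the collar numerically before going in.

```bash
python3 - <<'E'
from h import *
ct=viewer.camera_info('top');o=readout.get_obs();print(o['tool_pos'],o['tcp_rot'])
im=cv2.imread('pics/t4.png');hsv=cv2.cvtColor(im,cv2.COLOR_BGR2HSV)
m=cv2.inRange(hsv,(5,150,120),(20,255,255))
k,l,st,ce=cv2.connectedComponentsWithStats(m)
G=o['tool_pos'];yw=o['tcp_rot'][2]-np.pi;u=np.array([np.cos(yw),np.sin(yw)]);v=np.array([-u[1],u[0]])
for j in range(1,k):
    if st[j,4]>12 and 205<ce[j][0]<345 and 145<ce[j][1]<245:
        p=onz(ct,*ce[j],G[2]-69+30)[:2]-G[:2]; print(st[j],ce[j],'along',p@u,'across',p@v)
B=np.array([714,7]);print('G target',B-200*u-9.4*v, 'box rel',(B-G[:2])@u,(B-G[:2])@v,'yaw',np.degrees(yw))
E
```

```text
[576.73895841 328.59828431 178.27225711] [-3.14089515e+00  3.83803398e-04  1.97684325e+00]
[222 189   9   9  57] [226.26315789 192.57894737] along 70.68685499377206 across 5.475902285032784
G target [626.36816573 187.02505832] box rel 349.6644028457 -0.9248757439625361 yaw -66.73522525077138
```

```bash
python3 -m creep '0.0005 -0.005 -0.014 0 0 -0.011 65;0 -0.005 -0.013 0 0 -0.011 66;0 0 0 0 0 0 66;0 0 0 0 0 0 66;0 0 0 0 0 0 66'; python3 -m creep '0.0037 -0.0093 0 0 0 0 66;0.0075 -0.0185 0 0 0 0 66;0.0037 -0.0093 0 0 0 0 66;0 0 0 0 0 0 66;0 0 0 0 0 0 66'
```

```text
time: 7.27
tool_pos: [577.5, 320.1, 153.5]
tcp_rot: [3.138, -0.0, 1.957]
contact_force: [0.2, 0.1, -2.5]
grip_width: 60.1
finger_force: 7.0
time: 7.68
tool_pos: [591.8, 282.2, 151.8]
tcp_rot: [3.141, -0.0, 1.955]
contact_force: [-0.1, -0.0, -3.5]
grip_width: 60.9
finger_force: 7.2
```

```bash
python3 -m creep '0.0037 -0.0093 0 0 0 0 66;0.0075 -0.0186 0 0 0 0 66;0.0075 -0.0186 0 0 0 0 66;0 0 0 0 0 0 66;0 0 0 0 0 0 66'; python3 -m creep '0.0038 -0.0094 0 0 0 0 66;0.0038 -0.0094 0 0 0 0 66;0.0038 -0.0094 0 0 0 0 66;0.0038 -0.0094 0 0 0 0 66;0.0035 -0.0085 0 0 0 0 66;0 0 0 0 0 0 66;0 0 0 0 0 0 66'
python3 - <<'E'
from h import *
a=viewer.capture('side')[...,::-1];cv2.imwrite('pics/s5.png',a)
b=viewer.capture('top')[...,::-1];cv2.imwrite('pics/t5.png',b)
ct=viewer.camera_info('top');o=readout.get_obs();print(o['tool_pos'],o['contact_force'])
x=cv2.resize(a[160:270,225:345],None,fx=3.3,fy=3.3,interpolation=2); y=cv2.resize(b[145:245,235:335],None,fx=4,fy=4,interpolation=2)
out=np.zeros((420,800,3),'uint8');out[:x.shape[0],:x.shape[1]]=x;out[:400,399:799]=y;cv2.imwrite('pics/c5.png',out)
E
```

```text
time: 8.1
tool_pos: [610.4, 235.4, 151.3]
tcp_rot: [3.141, -0.0, 1.955]
contact_force: [-0.7, -0.9, -3.0]
grip_width: 60.7
finger_force: 7.2
time: 8.68
tool_pos: [629.0, 189.3, 151.2]
tcp_rot: [3.142, -0.0, 1.955]
contact_force: [0.0, 0.5, -3.1]
grip_width: 60.7
finger_force: 7.2
[628.60672829 190.26074691 151.17103768] [-0.19333186  0.76339553 -2.60054104]
```

View pics/c5.png

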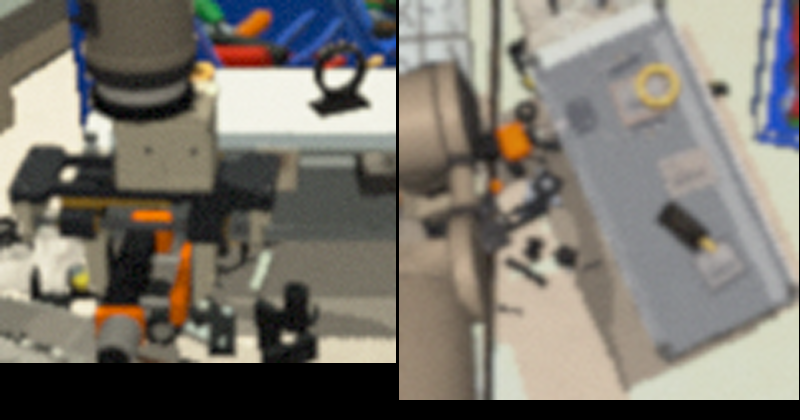

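The top view shows the collar at (513,140) and the jaw head at (580,112), with the jaws lined up on the salmon box at (640,90). There's no contact force. I'll lower it and start squeezing.

```bash
python3 -m creep '0 0 -0.005 0 0 0 66;0 0 -0.0045 0 0 0 66;0 0 0 0 0 0 66;0 0 0 0 0 0 66'; python3 -m creep '0.0011 0.0004 0 0 0 0 63;0.0011 0.0004 0 0 0 0 61;0.0011 0.0004 0 0 0 0 59;0.001 0.0004 0 0 0 0 56;0 0 0 0 0 0 56;0 0 0 0 0 0 56;0 0 0 0 0 0 56'
```

```text
time: 9.12
tool_pos: [628.3, 190.3, 141.0]
tcp_rot: [-3.14, -0.0, 1.957]
contact_force: [0.0, 0.6, -2.9]
grip_width: 60.8
finger_force: 7.2
time: 9.7
tool_pos: [633.0, 191.7, 141.8]
tcp_rot: [3.142, 0.0, 1.957]
contact_force: [-0.9, 1.5, -3.0]
grip_width: 51.7
finger_force: 8.3
```

```bash
for i in 1; do python3 -m creep '0.0004 0.0002 0 0 0 0 55;0 0 0 0 0 0 55;0 0 0 0 0 0 55;0 0 0 0 0 0 55';python3 -m creep '0.0004 0.0002 0 0 0 0 54;0 0 0 0 0 0 54;0 0 0 0 0 0 54;0 0 0 0 0 0 54'; done
```

```text
time: 10.03
tool_pos: [633.4, 191.9, 141.8]
tcp_rot: [3.141, 0.0, 1.957]
contact_force: [0.7, -0.2, -3.2]
grip_width: 50.5
finger_force: 8.4
time: 10.37
tool_pos: [633.8, 192.1, 141.7]
tcp_rot: [3.142, 0.0, 1.957]
contact_force: [-0.5, -0.2, -3.0]
grip_width: 50.0
finger_force: 8.5
```

```bash
python3 -m creep '0.0004 0.0002 0 0 0 0 53;0 0 0 0 0 0 53;0 0 0 0 0 0 53' | grep -E 'grip|fing';python3 -m creep '0.0004 0.0002 0 0 0 0 52.4;0 0 0 0 0 0 52.4;0 0 0 0 0 0 52.4'| grep -E 'grip|fing|cont'
```

```text
grip_width: 48.4
finger_force: 8.6
contact_force: [-0.4, 0.1, -2.6]
grip_width: 47.9
finger_force: 8.7
```

```bash
python3 -m creep '0.0004 0.0002 0 0 0 0 51.7;0 0 0 0 0 0 51.7;0 0 0 0 0 0 51.7' | grep -E 'grip|fing'
```

```text
grip_width: 47.7
finger_force: 11.0
```

```bash
python3 -m creep '0 0 0 0 0 0 51.3;0 0 0 0 0 0 51.3;0 0 0 0 0 0 51.3;0 0 0 0 0 0 51.3' | grep -E 'grip|fing'
```

```text
grip_width: 47.4
finger_force: 13.0
```

```bash
python3 -m creep '0 0 0 0 0 0 51;0 0 0 0 0 0 51;0 0 0 0 0 0 51;0 0 0 0 0 0 51;0 0 0 0 0 0 51'
```

```text
time: 11.87
tool_pos: [635.0, 192.7, 141.7]
tcp_rot: [3.141, -0.0, 1.957]
contact_force: [-0.2, 1.0, -2.9]
grip_width: 47.2
finger_force: 14.5
```

```bash
python3 -m creep '0 0 0 0 0 0 51;0 0 0.003 0 0 0 51;0 0 0.005 0 0 0 51;0 0 0.006 0 0 0 51;0 0 0.006 0 0 0 51;0 0 0.005 0 0 0 51;0 0 0 0 0 0 51;0 0 0 0 0 0 51'; python3 -m creep '-0.002 0.0046 0 0 0 0 51;-0.0037 0.0093 0 0 0 0 51;-0.0037 0.0093 0 0 0 0 51;-0.0056 0.0139 0 0 0 0 51;-0.0056 0.0139 0 0 0 0 51;-0.0056 0.0139 0 0 0 0 51;-0.0056 0.0139 0 0 0 0 51;-0.0037 0.0093 0 0 0 0 51'
```

```text
time: 12.53
tool_pos: [635.2, 192.8, 167.4]
tcp_rot: [3.14, 0.0, 1.957]
contact_force: [-0.7, -1.0, -3.4]
grip_width: 47.2
finger_force: 14.3
time: 13.2
tool_pos: [598.3, 283.4, 166.8]
tcp_rot: [3.142, -0.001, 1.959]
contact_force: [0.0, -0.6, -3.0]
grip_width: 46.7
finger_force: 14.2
```

```bash
python3 -m creep '-0.0056 0.0139 0 0 0 0 51;-0.0056 0.0139 0 0 0 0 51;-0.0056 0.0139 0 0 0 0 51;-0.0056 0.0139 0 0 0 0 51;-0.0037 0.0093 0 0 0 0 51;0 0 0 0 0 0 51;0 0 0 0 0 0 51;0 0 0 0 0 0 51'; python3 -m creep '0 0 0.01 0 0 0 51;0 0 0.02 0 0 0 51;0 0 0.02 0 0 0 51;0 0 0.02 0 0 0 51;0 0 0.02 0 0 0 51;0 0 0.02 0 0 0 51;0 0 0.01 0 0 0 51;0 0 0 0 0 0 51'
python3 - <<'E'
from h import *
b=viewer.capture('top')[...,::-1];cv2.imwrite('pics/t6.png',b);a=viewer.capture('side')[...,::-1];cv2.imwrite('pics/s6.png',a)
cs=viewer.camera_info('side');o=readout.get_obs();G=o['tool_pos'];yw=o['tcp_rot'][2]-np.pi
u=np.array([np.cos(yw),np.sin(yw)]);v=np.array([-u[1],u[0]]);print('jaw',G[:2]+200*u+3.6*v)
ct=viewer.camera_info('top')
for n,im,c in(('top',b,ct),):
    hsv=cv2.cvtColor(np.ascontiguousarray(im),cv2.COLOR_BGR2HSV);
    P=np.r_[G[:2]+200*u+3.6*v,G[2]-69+18];uv=proj(c,P);print(uv)
    x,y=map(int,uv);print(np.median(im[y-3:y+4,x-3:x+4].reshape(-1,3),0), hsv[y,x])
E
```

```text
time: 13.87
tool_pos: [573.7, 345.2, 166.7]
tcp_rot: [3.142, 0.0, 1.957]
contact_force: [-0.1, -0.4, -4.2]
grip_width: 47.0
finger_force: 14.2
time: 14.53
tool_pos: [574.6, 345.4, 290.5]
tcp_rot: [3.135, -0.0, 1.956]
contact_force: [0.5, 0.9, -3.5]
grip_width: 47.1
finger_force: 14.2
jaw [651.99169048 161.20483048]
(np.float64(249.9484599494288), np.float64(177.66858936699086))
[196. 208. 211.] [ 17  31 211]
```

```bash
python3 -m creep '-0.003 0 0 0 0 0.06 51;-0.005 0 0 0 0 0.11 51;-0.005 0 0 0 0 0.11 51;-0.005 0 0 0 0 0.11 51;-0.005 0 0 0 0 0.11 51;-0.005 0 0 0 0 0.11 51;-0.005 0 0 0 0 0.11 51;-0.005 0 0 0 0 0.11 51'; python3 -m creep '-0.005 -0.01 0 0 0 0.11 51;-0.005 -0.01 0 0 0 0.11 51;-0.005 -0.01 0 0 0 0.11 51;-0.005 -0.01 0 0 0 0.11 51;-0.005 -0.01 0 0 0 0.11 51;-0.005 -0.01 0 0 0 0.11 51;-0.005 -0.01 0 0 0 0.11 51;-0.005 -0.01 0 0 0 0.11 51';python3 -m creep '-0.005 -0.0133 0 0 0 0.11 51;-0.005 -0.0133 0 0 0 0.11 51;-0.005 -0.0133 0 0 0 0.11 51;-0.005 -0.0133 0 0 0 0.11 51;-0.005 -0.0133 0 0 0 0.08 51;-0.005 -0.0133 0 0 0 0 51;-0.005 -0.0133 0 0 0 0 51;-0.005 -0.0133 0 0 0 0 51'
```

```text
time: 15.3
tool_pos: [534.7, 345.2, 284.6]
tcp_rot: [-3.139, -0.003, 2.792]
contact_force: [0.5, 0.1, -3.3]
grip_width: 47.0
finger_force: 14.2
time: 15.97
tool_pos: [494.5, 264.8, 284.9]
tcp_rot: [3.141, -0.003, -2.611]
contact_force: [-0.1, -1.2, -3.6]
grip_width: 46.9
finger_force: 14.0
time: 16.63
tool_pos: [454.5, 158.3, 285.6]
tcp_rot: [3.14, -0.002, -2.097]
contact_force: [-0.1, 0.0, -2.9]
grip_width: 47.1
finger_force: 13.9
```

```bash
python3 -m creep '0.002 0.001 -0.01 0 0 0 51;0 0 -0.025 0 0 0 51;0 0 -0.03 0 0 0 51;0 0 -0.03 0 0 0 51;0 0 -0.03 0 0 0 51;0 0 -0.03 0 0 0 51;0 0 -0.025 0 0 0 51;0 0 -0.01 0 0 0 51'; python3 -m creep '0 0 0 0 0 0 51;0 0 0 0 0 0 51'
python3 - <<'E'
from h import *
b=viewer.capture('top')[...,::-1];a=viewer.capture('side')[...,::-1]
o=readout.get_obs();G=o['tool_pos'];print(G,o['tcp_rot'])
x=cv2.resize(a[250:370,205:365],None,fx=2.5,fy=2.5,interpolation=2); y=cv2.resize(b[170:270,180:280],None,fx=4,fy=4,interpolation=2)
out=np.zeros((400,800,3),'uint8');out[:300,:400]=x;out[:400,400:800]=y;cv2.imwrite('pics/c7.png',out)
E
```

```text
time: 17.3
tool_pos: [455.2, 159.9, 92.8]
tcp_rot: [3.136, -0.004, -2.097]
contact_force: [-1.6, 0.2, -2.7]
grip_width: 46.5
finger_force: 13.8
time: 17.47
tool_pos: [457.6, 160.3, 96.7]
tcp_rot: [3.141, -0.0, -2.097]
contact_force: [0.7, -0.2, -2.2]
grip_width: 47.1
finger_force: 13.7
[458.37989418 160.509391    98.01217608] [-3.13968488e+00  1.73391532e-03 -2.09641437e+00]
```

View pics/c7.png

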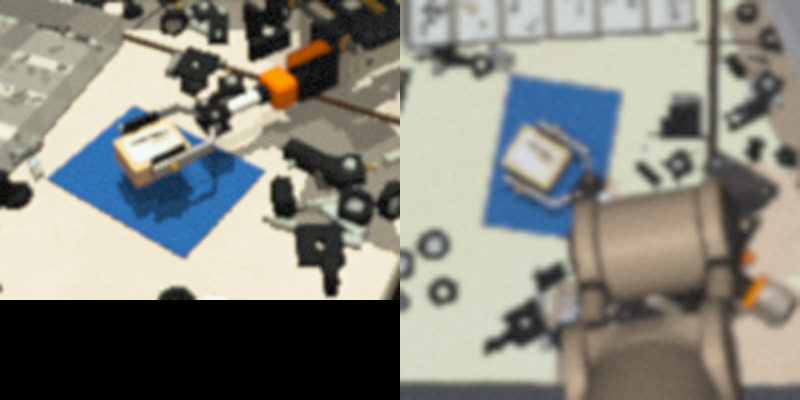

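The view shows the box held level between the jaws above the mat at (540,158), with the mat's centre at about (555,155), so I'll shift slightly towards -y and then lower.

```bash
python3 -m creep '0 -0.004 -0.006 0 0 0 51;0 -0.003 -0.006 0 0 0 51;0 0 -0.005 0 0 0 51;0 0 -0.003 0 0 0 51;0 0 0 0 0 0 51;0 0 0 0 0 0 51;0 0 0 0 0 0 51'; python3 -m creep '0 0 -0.001 0 0 0 51;0 0 0 0 0 0 51;0 0 0 0 0 0 51'
```

```text
time: 18.15
tool_pos: [457.5, 153.4, 76.8]
tcp_rot: [-3.142, 0.0, -2.096]
contact_force: [0.4, -0.4, -2.9]
grip_width: 46.8
finger_force: 13.8
time: 18.4
tool_pos: [457.5, 153.3, 75.8]
tcp_rot: [-3.142, 0.0, -2.096]
contact_force: [-0.1, -0.8, -3.5]
grip_width: 46.8
finger_force: 13.8
```

```bash
python3 -m creep '0 0 -0.001 0 0 0 51;0 0 0 0 0 0 51;0 0 0 0 0 0 51'; python3 -m creep '0 0 -0.0007 0 0 0 51;0 0 0 0 0 0 51;0 0 0 0 0 0 51'
```

```text
time: 18.65
tool_pos: [457.5, 153.3, 74.8]
tcp_rot: [3.142, 0.0, -2.096]
contact_force: [-0.5, 0.5, -2.5]
grip_width: 47.0
finger_force: 13.8
time: 18.9
tool_pos: [457.5, 153.3, 74.1]
tcp_rot: [-3.142, 0.0, -2.096]
contact_force: [-0.0, -0.9, -2.2]
grip_width: 47.1
finger_force: 13.8
```

```bash
python3 -m creep '0 0 -0.0007 0 0 0 51;0 0 0 0 0 0 51;0 0 0 0 0 0 51'; for i in 1 2; do python3 -m creep '0 0 0 0 0 0 51' | grep cont; done
```

```text
time: 19.15
tool_pos: [457.4, 153.3, 73.4]
tcp_rot: [3.142, 0.0, -2.096]
contact_force: [0.0, 0.2, -1.2]
grip_width: 47.4
finger_force: 13.8
contact_force: [0.2, -0.3, -1.2]
contact_force: [0.2, 0.1, -1.0]
```

```bash
python3 -m creep '0.0004 -0.0002 0 0 0 0 52;0.0008 -0.0004 0 0 0 0 54;0.0008 -0.0005 0 0 0 0 56;0.0008 -0.0005 0 0 0 0 58;0.0008 -0.0005 0 0 0 0 60;0.0008 -0.0005 0 0 0 0 62;0.0008 -0.0005 0 0 0 0 64;0.0008 -0.0004 0 0 0 0 66'; python3 -m creep '0 0 0 0 0 0 66;0 0 0 0 0 0 66;0 0 0 0 0 0 66'
python3 - <<'E'
from h import *
for n in('top','side'):
    a=viewer.capture(n)[...,::-1].copy();cv2.imwrite(f'pics/{n}8.png',a);c=viewer.camera_info(n)
    hsv=cv2.cvtColor(a,cv2.COLOR_BGR2HSV);m=cv2.inRange(hsv,(100,150,80),(118,255,255))
    # box = non-blue bright blob inside the mat hull
    x0,y0,x1,y1=(200,186,240,232) if n=='top' else(220,285,315,358)
    mm=np.zeros_like(m);mm[y0:y1,x0:x1]=m[y0:y1,x0:x1];mm=cv2.morphologyEx(mm,cv2.MORPH_OPEN,np.ones((3,3)))
    cnt=np.vstack(cv2.findContours(mm,0,2)[0]);r=cv2.minAreaRect(cnt)
    f=np.zeros_like(m);cv2.fillPoly(f,[cv2.convexHull(cnt)],255);b=((f>0)&(m==0)&(hsv[...,2]>150)).astype('uint8')
    k,l,st,ce=cv2.connectedComponentsWithStats(b);j=1+st[1:,4].argmax();print(n,st[j],'mat',onz(c,*r[0],3).round(),'box',onz(c,*ce[j],20).round())
E
```

```text
time: 19.98
tool_pos: [463.5, 149.7, 73.3]
tcp_rot: [3.141, -0.0, -2.096]
contact_force: [-0.6, 0.0, -2.6]
grip_width: 60.2
finger_force: 7.0
time: 20.23
tool_pos: [463.4, 149.8, 73.3]
tcp_rot: [3.141, -0.0, -2.096]
contact_force: [0.0, 0.2, -2.6]
grip_width: 61.0
finger_force: 7.0
top [207 201  18  16 165] mat [558. 330.   3.] box [558. 332.  20.]
side [252 302  32  24 406] mat [558. 334.   3.] box [558. 331.  20.]
```

```bash
python3 -m creep '0 0 0.003 0 0 0 66;0 0 0.004 0 0 0 66;0 0 0.004 0 0 0 66;0 0 0.004 0 0 0 66;0 0 0.005 0 0 0 66;0 0 0.005 0 0 0 66;0 0 0 0 0 0 66'; python3 -m creep '0 0 0.015 0 0 0 65;0 0 0.03 0 0 0 64;0 0 0.04 0 0 0 64;0 0 0.04 0 0 0 64;0 0 0.04 0 0 0 64;0 0 0.04 0 0 0 64;0 0 0.04 0 0 0 64;0 0 0.02 0 0 0 64'
python3 - <<'E'
from h import *
for n in('top','side'):
    a=viewer.capture(n)[...,::-1].copy();cv2.imwrite(f'pics/{n}9.png',a);c=viewer.camera_info(n)
    hsv=cv2.cvtColor(a,cv2.COLOR_BGR2HSV);m=cv2.inRange(hsv,(100,150,80),(118,255,255))
    x0,y0,x1,y1=(200,186,240,232) if n=='top' else(220,285,315,358)
    mm=np.zeros_like(m);mm[y0:y1,x0:x1]=m[y0:y1,x0:x1];mm=cv2.morphologyEx(mm,cv2.MORPH_OPEN,np.ones((3,3)))
    cnt=np.vstack(cv2.findContours(mm,0,2)[0])
    f=np.zeros_like(m);cv2.fillPoly(f,[cv2.convexHull(cnt)],255);b=((f>0)&(m==0)&(hsv[...,2]>150)).astype('uint8')
    k,l,st,ce=cv2.connectedComponentsWithStats(b);j=1+st[1:,4].argmax();print(n,st[j],'box',onz(c,*ce[j],20).round())
E
```

```text
time: 20.92
tool_pos: [464.0, 149.9, 99.5]
tcp_rot: [-3.14, 0.001, -2.096]
contact_force: [0.0, -0.1, -2.9]
grip_width: 60.8
finger_force: 7.1
time: 21.58
tool_pos: [463.9, 149.9, 368.6]
tcp_rot: [-3.136, 0.005, -2.096]
contact_force: [0.3, 0.8, -2.7]
grip_width: 58.6
finger_force: 7.4
top [206 194  19  15  89] box [585. 339.  20.]
side [252 301  32  25 433] box [557. 330.  20.]
```

```bash
python3 -m creep '0 0 0 0 0 -0.08 64;0.003 -0.01 0 0 0 -0.11 64;0.003 -0.015 0 0 0 -0.11 64;0.003 -0.015 0 0 0 -0.11 64;0.003 -0.015 0 0 0 -0.11 64;0.003 -0.015 0 0 0 -0.11 64;0.003 -0.015 0 0 0 -0.11 64;0.003 -0.015 0 0 0 -0.11 64'; python3 -m creep '0.004 -0.02 0 0 0 -0.11 64;0.004 -0.02 0 0 0 -0.11 64;0.004 -0.02 0 0 0 -0.11 64;0.004 -0.02 0 0 0 -0.11 64;0.004 -0.02 0 0 0 -0.11 64;0.004 -0.02 0 0 0 -0.11 64;0.004 -0.02 0 0 0 -0.11 64;0.004 -0.02 0 0 0 -0.11 64'; python3 -m creep '0.004 -0.026 0 0 0 -0.11 64;0.004 -0.026 0 0 0 -0.11 64;0.004 -0.026 0 0 0 -0.11 64;0.004 -0.026 0 0 0 -0.11 64;0.004 -0.026 0 0 0 -0.11 64;0.004 -0.026 0 0 0 -0.11 64;0.004 -0.026 0 0 0 -0.11 64;0.004 -0.026 0 0 0 -0.06 64'
```

```text
time: 22.35
tool_pos: [483.8, 49.1, 361.3]
tcp_rot: [3.141, -0.004, -2.952]
contact_force: [0.3, 0.3, -2.8]
grip_width: 59.3
finger_force: 7.3
time: 23.02
tool_pos: [515.9, -111.0, 361.1]
tcp_rot: [-3.14, -0.004, 2.451]
contact_force: [0.4, -0.4, -3.4]
grip_width: 59.1
finger_force: 7.3
time: 23.68
tool_pos: [548.1, -319.3, 360.7]
tcp_rot: [-3.139, -0.003, 1.621]
contact_force: [-0.1, -0.6, -3.2]
grip_width: 58.7
finger_force: 7.5
```

```bash
python3 -m creep '0.006 0 -0.02 0 0 0 64;0.005 0 -0.04 0 0 0 64;0 0 -0.04 0 0 0 64;0 0 -0.04 0 0 0 64;0 0 -0.04 0 0 0 64;0 0 -0.04 0 0 0 64;0 0 -0.03 0 0 0 64;0 0 -0.015 0 0 0 64'; python3 -m creep '0 0 -0.007 0 0 0 64;0 0 -0.005 0 0 0 64;0 0 0 0 0 0 64;0 0 0 0 0 0 64;0 0 0 0 0 0 64'
```

```text
time: 24.35
tool_pos: [556.2, -315.9, 91.1]
tcp_rot: [-3.133, -0.007, 1.627]
contact_force: [-1.7, 1.2, -3.6]
grip_width: 58.6
finger_force: 7.5
time: 24.77
tool_pos: [560.0, -318.6, 87.8]
tcp_rot: [3.139, 0.002, 1.627]
contact_force: [1.4, 0.0, -2.7]
grip_width: 58.8
finger_force: 7.5
```

```bash
python3 -m creep '0 0 -0.006 0 0 0 64;0 0 -0.006 0 0 0 64;0 0 -0.004 0 0 0 64;0 0 0 0 0 0 64;0 0 0 0 0 0 64'; python3 -m creep '0 0 -0.0015 0 0 0 64;0 0 0 0 0 0 64;0 0 0 0 0 0 64'; python3 -m creep '0 0 -0.001 0 0 0 64;0 0 0 0 0 0 64;0 0 0 0 0 0 64'
```

```text
time: 25.18
tool_pos: [559.2, -318.1, 69.9]
tcp_rot: [-3.141, -0.001, 1.627]
contact_force: [-0.1, -0.5, -2.4]
grip_width: 58.8
finger_force: 7.5
time: 25.43
tool_pos: [559.5, -318.2, 68.9]
tcp_rot: [3.141, 0.0, 1.627]
contact_force: [0.5, 0.4, -3.4]
grip_width: 58.7
finger_force: 7.5
time: 25.68
tool_pos: [559.6, -318.3, 68.6]
tcp_rot: [3.141, 0.0, 1.627]
contact_force: [-1.7, 1.0, 3.3]
grip_width: 58.6
finger_force: 6.7
```

```bash
python3 -m creep '0 0 0 0 0 0 67;0 0 0 0 0 0 70;0 0 0 0 0 0 75;0 0 0 0 0 0 85;0 0 0 0 0 0 100;0 0 0 0 0 0 100;0 0 0 0 0 0 100'; python3 -m creep '0 0 0.01 0 0 0 100;0 0 0.02 0 0 0 100;0 0 0.03 0 0 0 100;0 0 0.04 0 0 0 100;0 0 0.04 0 0 0 100;0 0 0.04 0 0 0 100;0 0 0.02 0 0 0 100;0 0 0 0 0 0 100'
python3 - <<'E'
from h import *
w=viewer.capture('wrist')[...,::-1].copy();b=viewer.capture('top')[...,::-1].copy();a=viewer.capture('side')[...,::-1].copy()
out=np.zeros((600,800,3),'uint8');out[:400,:640]=w;out[400:600,:300]=cv2.resize(b[180:240,190:280],(300,200));out[400:600,320:640]=cv2.resize(a[165:365,220:380],(160,200)) if 0 else cv2.resize(a[280:360,210:338],(320,200));cv2.imwrite('pics/c10.png',out)
E
```

```text
time: 26.27
tool_pos: [559.6, -318.2, 67.8]
tcp_rot: [3.141, 0.0, 1.627]
contact_force: [0.2, 0.6, -0.3]
grip_width: 89.9
finger_force: 0.0
time: 26.93
tool_pos: [560.9, -319.2, 275.4]
tcp_rot: [3.132, 0.008, 1.627]
contact_force: [0.1, 0.2, 0.6]
grip_width: 91.3
finger_force: 0.0
```

View pics/c10.png

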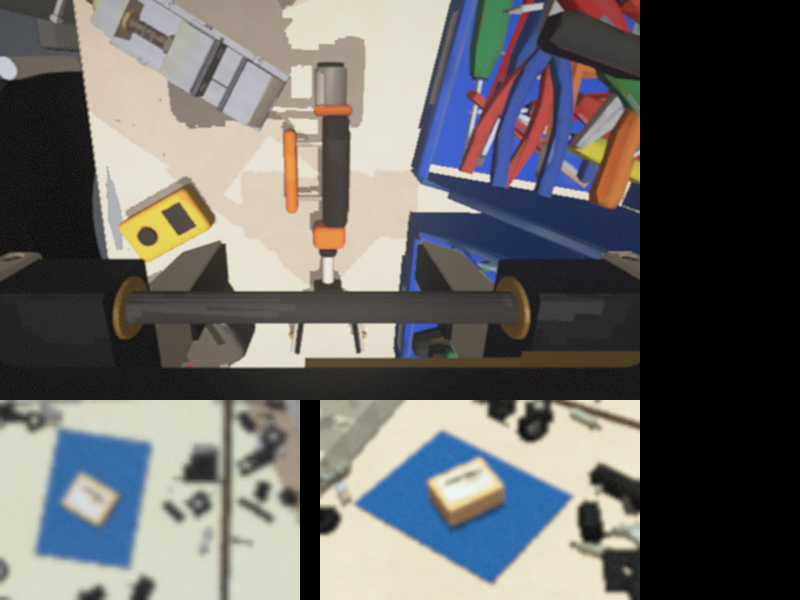

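The picture shows the box flat in the middle of the mat, and the reacher lying flat at its old place, released, with butt at (332,85) and collar at (329,236). I'll hand it in.

```bash
python3 -m creep '0 0 0 0 0 0 100;0 0 0 0 0 0 100;0 0 0 0 0 0 100' | head -1; python3 -c "
from plant import order
print(order.close_job())"
```

```text
time: 27.33
the job is handed in; nothing more can be done
None
```

The job is handed in at 27 s of the 72 s allowed: the salmon box lies flat near the centre of the blue mat, and the reacher is laid back flat at its starting place; the hand-in gave no verdict.

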